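# Slide the lino block up the proofing bed between wet bearers

### The arm

A 6-joint arm with a two-finger parallel gripper is mounted at the origin on the work surface. World frame = base frame: x ahead of the robot, y to its left, z up, the work surface at z = 0. Lengths are in m, angles in rad, forces in N, time in s.
With the tool pointing down it reaches from about 0.275 to 0.75 m from the base axis. Payload 10.2 kg.
Tool frame: the origin (TCP) lies at the very end of the fingers, on their centre line; the grasp point (between the pads) lies r.tcp_to_grasp behind it (r.tcp_to_grasp is the distance from the TCP to the grasp point, in m); z points along the fingers, y is the line along which they close (so a half turn about z gives the same grasp; the last joint's range is limited). The gripper opens to 88 mm and grips with 3 to 60 N. Pads are 18 mm wide; open, the fingers measure 123 mm over their backs; the gripper's body (75 mm by 187 mm) begins 45 mm behind the grasp point.
Start: joints at [-1.532, 0.313, 1.498, -0, 1.331, -0.223], TCP at [0.136, -0.507, 0.239] pointing down, gripper open.
Joint ranges: [-2.94, 2.94], [-0.97, 2.17], [0.19, 2.56], [-1.23, 4.37], [0.02, 3.11], [-2.88, 2.88]. Speed limits (rad/s): [2.39, 2.39, 3.01, 3.14, 3.14, 3.14].

### API

Orientations are given as a unit quaternion [x, y, z, w].
In Python, from rig import telemetry, imaging, hand_in, r gives the robot as it stands.
- The arm moves only by the tool arm_command, never from a script. Its arguments are lists of equal length, an entry for each row: "offset": the shift along the tool's x, y, z in cm, a list of three; "twist": the turn, a rotation vector about the tool's x, y, z in rad, a list of three. In form: {"offset": [[dx, dy, dz], ...], "twist": [[rx, ry, rz], ...]}. A call has 1 to 10 rows; each row is the pose to reach, as a shift and turn from the pose commanded when the call began, along the tool's axes at that moment; what a row does not reach only later rows make up. A row lasts 1/10 s, in which the tool goes at most 50 mm and 8.59 degrees, less where a joint would pass 70% of its speed; a pose out of reach is approached as far as the arm can. A call with a gripper value outside its range is refused whole. "jaw" is the closure, from 0 (fully open) to 1 (shut), set as the call begins (left out, the last holds). The fingers move at their own pace and stop on an object; the grip force is fixed at half the most. Time passes only in rows, so rows that repeat a pose let the fingers close. It gives the time, the measured TCP pose, the force, the opening and the grip force at its end, in the units of the state.
- telemetry.get_obs(): the state, without advancing time (a new reading comes with each control period).
- imaging.camera(name): name is "scene" or "top" or "wrist"; returns a dict with "frame" (384x512x3 uint8, blue, green, red), "fovy" (degrees; the focal length in pixels is half the picture's height over the tangent of half this angle, whatever the lens; pixels are square), "cx", "cy" (the principal point, pixels), "xyz" and "orientation" of the camera in the world. Camera axes: x right, y up, looking along -z (the intrinsics and any distortion apply to the point x, -y, -z); pixel columns grow to the right and rows downward; lengths in m; the calibration is good to about 2 mm. The wrist camera is an equidistant fisheye: a pixel r from the principal point sees the ray r / f radians off the axis. A picture is of the moment at which its call begins. There is no depth.
- hand_in(): hands the job in; it is judged then, once.
The state is a dict: "clock": time; "q": joint angles; "joint_vel": joint speeds; "joint_efforts": joint torques, N m; "ee_pos": TCP position; "orientation": TCP orientation; "force": force on the tool from outside, world axes, zero at the start; "torque": the same for the moment, N m; "opening": finger opening in m; "grip_force": force on a finger pad.
Only numpy, scipy, OpenCV 4.12 (cv2) and the standard library are available. Lean on these libraries where they do the work, as an engineer would, in place of code of your own. Each camera call takes 0.05 s, during which the arm holds its last target. There are 200 camera calls.

### The job

Push the blue-topped printing block with your fingertips along the proofing bed, between the two red rails, until its front edge rests squarely against the dark head stop at the far end of the lane. The rails are wet with ink: neither the block nor the robot may touch them, so straighten the block before the lane if it lies off-centre. Keep the block flat on the bed, never lifting it, leave everything else where it stands, and back away from the block when done.

Things in the scene. Friction and masses are not known exactly. Their poses are not given: they have to be found in the camera images.
- bed: Fixed aluminium plate, 520 x 300 x 12 mm thick. Origin: centre of its underside. Its +x is the push direction, roughly to the robot's left (world +y, within 0.3 rad). The lane is centred on y = 0, 126 mm clear between the red rails, from x = -65 mm (mouth) to +215 mm (head stop), its floor painted white, flush. The bare plate from x = -260 to -65 mm is the apron where the block starts.
- rail_left: Red bearer rail fixed on the bed on its +y side, 300 x 14 x 16 mm high (top 28 mm above the table). Origin: centre of its underside, at bed (85, 70, 12) mm; inner face at bed y = +63 mm. Wet: not to be touched.
- rail_right: The same rail on the -y side of the bed, origin at bed (85, -70, 12) mm; inner face at bed y = -63 mm. Wet: not to be touched.
- stop_face (a point): Middle of the face of the head stop that the block comes to rest against, at bed (215, 0, 20) mm. The stop is a fixed dark steel bar across the lane, 20 mm thick, 122 mm wide, 16 mm high above the bed.
- lane_mouth (a point): Middle of the entrance of the lane on the bed's top, at bed (-65, 0, 12) mm, between the near ends of the rails.
- block: Loose wooden printing block with a blue carved linoleum top, 110 (x, along the lane) x 96 (y) x 24 mm high, 0.14 to 0.28 kg, slides with ordinary friction. Origin: centre of its underside. +x points to the head stop. Starts on the apron about 160 mm behind the bed's origin, up to 30 mm off the lane's centre line and turned up to 0.18 rad.
- block_head (a point): Middle of the block's front face (the one to rest against the head stop), 55 mm ahead of its origin, 11.5 mm above its underside.
- block_tail (a point): Middle of the block's rear face (the one to push), 55 mm behind its origin, 11.5 mm above its underside.
- tin_yellow: Loose steel ink tin with a yellow band, 52 mm diameter, 34 mm high, standing on the bed's margin outside the +y rail. Origin: centre of its underside.
- tin_green: Loose steel ink tin with a green band, 52 mm diameter, 34 mm high, standing on the bed's margin outside the -y rail. Origin: centre of its underside.
- brayer: Loose ink roller with yellow roller and wooden handle, 180 x 130 x 42 mm, on the ink slab at the robot's far left. Origin: under the roller's centre; handle towards its -x.
- bottle: Loose amber bottle, 60 mm diameter, 170 mm high, on the table to the right. Origin: centre of its underside.
- jar: Loose glass jar, 68 mm diameter, 85 mm high, on the table to the left. Origin: centre of its underside.
- knife: Loose ink spatula with a wooden handle, about 250 mm long, lying flat on the table to the right along its x axis, blade towards +x.
- mug: Loose white mug, 80 mm diameter, 90 mm high, on the table to the right. Origin: centre of its underside.
Mind the look-alikes: they are no part of the job. Of the things that look like the block, the middle-sized one is meant.

How it is judged:
On the way:
1. the block is half-way down the lane, flat on the bed (x of block in the frame of bed above 0 m and z of block in the frame of bed below 0.016 m and y of block in the frame of bed between -0.016 and 0.016 m), for 0.1 s.
At the end, for the whole second after the job is handed in: The block lies flat and still on the bed between the rails (within 16 mm of the centre line), its front face within 4 mm of the head stop and square to it within 0.06 rad (x of block_head in the frame of bed between 0.211 and 0.218 m and angle between the x axis of block and the x axis of bed, either way round below 0.06 rad and y of block in the frame of bed between -0.016 and 0.016 m and z of block in the frame of bed below 0.015 m and angle between block's own z axis and vertical below 0.05 rad and linear speed of block below 0.01 m/s); the robot touches nothing.
It fails at once if the block touches a rail (contact force between block and rail_left above 0.1 N or contact force between block and rail_right above 0.1 N).
It fails at once if the robot touches a rail (contact force between any of the fingers, the arm and rail_left above 0.1 N or contact force between any of the fingers, the arm and rail_right above 0.1 N).
It fails at once if the block is lifted or tipped off the bed (z of block in the frame of bed above 0.018 m or angle between block's own z axis and vertical above 0.12 rad).
It fails at once if another thing is disturbed (moved over 15 mm) (distance of any of tin_yellow, tin_green, brayer, bottle, jar, knife, mug from where it was at the start of the episode above 0.015 m).
It also fails if it takes over 72 s, if anything falls off the work surface, if the arm or the gripper's body presses on something with over 40 N, if the wrist force passes 120 N, or if a joint passes its speed limit or range.

## Working session

There is one attempt and no reset: what is moved stays moved. The work goes in short steps, Python scripts to look and compute and a tool call to move; the robot and the scene stay as the last step left them, time stands still between calls to the robot, and variables do not carry over. Pictures are saved under pics/ and viewed, at most 10 in all, crops included, and the job is handed in when it is done.

Besides the shell and the picture viewer there is one more tool, called after "Emit:" as name(argument=value, ...), one argument or row to a line, values as JSON. arm_command: Moves the arm, as the interface text tells. Its arguments: {"type":"object","properties":{"offset":{"type":"array","items":{"type":"array","items":{"type":"number"}}},"twist":{"type":"array","items":{"type":"array","items":{"type":"number"}}},"jaw":{"type":"number"}},"required":["offset","twist"]}

```bash
mkdir -p pics
python3 - <<'E'
from rig import telemetry, imaging, r
import cv2
for n in("top","scene"):
    c=imaging.camera(n); cv2.imwrite(f"pics/{n}0.png",c["frame"]); print(n,{k:v for k,v in c.items() if k!="frame"})
o=telemetry.get_obs(); print(o["ee_pos"],o["orientation"],o["opening"],o["clock"],r.tcp_to_grasp)
E
```

```text
top {'fovy': 44.72995411527372, 'cx': 255.52624858267396, 'cy': 194.1962368843119, 'xyz': array([ 0.3102745 , -0.02427338,  1.54565892]), 'orientation': array([-0.03875244,  0.03542939,  0.71025655, -0.70198194])}
scene {'fovy': 57.88994863039875, 'cx': 256.2850869483265, 'cy': 195.93785948140965, 'xyz': array([1.11305222, 0.25889895, 1.02734589]), 'orientation': array([0.17636412, 0.25058219, 0.79310299, 0.52639521])}
[ 0.13585874 -0.50690348  0.23824672] [ 9.91446575e-01  1.30512008e-01  4.46419192e-05 -5.50295991e-04] 0.08815384998051749 0.1 0.0187
```

View pics/top0.png

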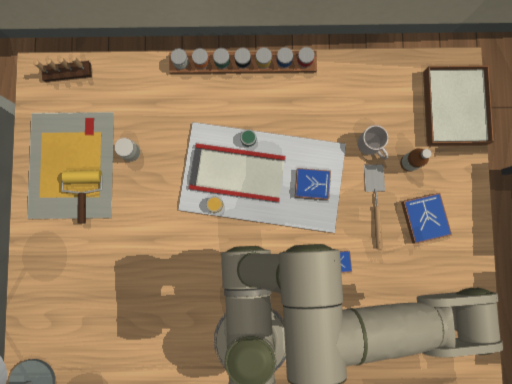

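View pics/scene0.png

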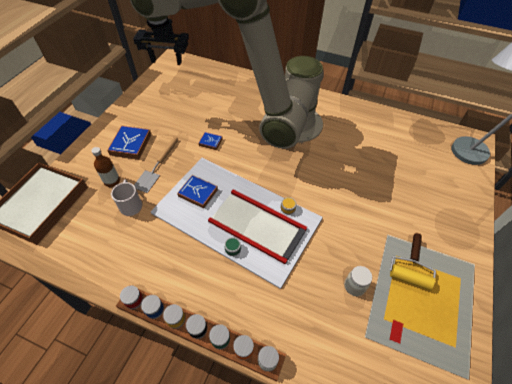

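The top view shows the block at about (313,184), the lane running left from x≈285 to the stop at ≈195, and red rails above and below. A larger blue look-alike is at (427,218) and a small one at (345,262).

```bash
cat > h.py <<'E'
from rig import telemetry, imaging, r
import cv2, numpy as np
from scipy.spatial.transform import Rotation as R
def cast(c,uv,z):
    uv=np.atleast_2d(np.asarray(uv,float)); H=c["frame"].shape[0]; f=H/2/np.tan(np.radians(c["fovy"])/2)
    d=np.c_[(uv[:,0]-c["cx"])/f,-(uv[:,1]-c["cy"])/f,-np.ones(len(uv))]
    d=R.from_quat(c["orientation"]).apply(d); p=np.array(c["xyz"])
    return (p+d*((z-p[2])/d[:,2])[:,None])[:,:2]
def masks(c):
    b,g,rr=[c["frame"][...,i].astype(int) for i in range(3)]
    return ((rr>100)&(g<70)&(b<70)).astype(np.uint8), ((b>90)&(b>rr+50)&(b>g+40)).astype(np.uint8)
def rects(c,m,z,lo):
    out=[]
    m=cv2.morphologyEx(m,cv2.MORPH_CLOSE,np.ones((5,5)))if lo>150 else m
    for k in cv2.findContours(m,cv2.RETR_EXTERNAL,cv2.CHAIN_APPROX_NONE)[0]:
        if cv2.contourArea(k)<lo: continue
        w=cast(c,k.reshape(-1,2),z)*1000
        (cx,cy),(a,b),t=cv2.minAreaRect(w.astype(np.float32))
        v=cv2.boxPoints(((cx,cy),(a,b),t)); e=max((v[1]-v[0],v[2]-v[1]),key=np.linalg.norm)
        e=e if e[1]>0 else -e
        out.append((np.round([cx,cy],1),np.round(sorted([a,b]),1),round(float(np.arctan2(e[1],e[0])),3)))
    return out
E
python3 - <<'E'
from h import *
for n in("top","scene"):
    c=imaging.camera(n); a,b=masks(c)
    print(n); [print(" red",x) for x in rects(c,a,.028,60)]; [print(" blue",x) for x in rects(c,b,.036,200)]
E
```

```text
top
 red (array([474.1,  54.7]), array([ 15.2, 295.7]), 1.399)
 red (array([612.2,  32. ]), array([ 11.8, 294.1]), 1.414)
 red (array([706.8, 533.5]), array([26.7, 51.8]), 0.025)
 blue (array([ 386.8, -572.2]), array([113.3, 130.5]), 0.226)
 blue (array([ 503.7, -204.5]), array([ 86.6, 101.8]), 1.475)
scene
 red (array([718.4, 534.1]), array([27.8, 56.3]), 0.013)
 red (array([ 954.9, -115.8]), array([ 11.7, 183.5]), 1.562)
 red (array([616.7,  33.1]), array([ 14.2, 297. ]), 1.422)
 red (array([478.7,  54.5]), array([ 13.1, 296.4]), 1.418)
 blue (array([ 504.7, -205.2]), array([ 86.4, 102.1]), 1.479)
 blue (array([ 393.1, -570.3]), array([112.5, 129.4]), 0.227)
 blue (array([ 448.6, -897.6]), array([ 61.9, 149.5]), 0.001)
```

```bash
cat >> h.py <<'E'
TH=1.413; U=np.array([np.cos(TH),np.sin(TH)]); N=np.array([-U[1],U[0]]); O=np.array([532.1,-40.4])
def w2b(p): d=np.asarray(p)-O; return np.array([d@U,d@N])
def b2w(x,y): return O+x*U+y*N
def move(x,y,z):  # bed x,y mm, world z mm -> cm in tool axes, twist
    o=telemetry.get_obs(); T=R.from_quat(o["orientation"])
    G=R.from_matrix(np.c_[[*U,0],[*-N,0],[0,0,-1]])
    d=np.r_[b2w(x,y),z]/1000-o["ee_pos"]
    print("offset",np.round(T.inv().apply(d)*100,2),"twist",np.round((T.inv()*G).as_rotvec(),4),"bed",np.round(w2b(o["ee_pos"][:2]*1000),1),"z",round(o["ee_pos"][2]*1000,1),"F",np.round(o["force"],1),"t",o["clock"])
E
python3 - <<'E'
from h import *
c=imaging.camera("top"); print("mug",w2b(cast(c,[374,138],.09)[0]*1000),"bottle",w2b(cast(c,[425,155],.17)[0]*1000))
move(-253,0,120)
E
```

```text
mug [-334.68697024 -160.90991575] bottle [-473.94267656 -110.54923744]
offset [ 40.04 -11.71  11.86] twist [-4.0000e-04 -4.0000e-04 -1.1512e+00] bed [-523.1  318. ] z 238.5 F [ 0.7 -1.1  0.2] t 0.25
```

Emit:
arm_command(
  jaw=0.43,
  offset=[
    [4,-1.2,0],
    [8,-2.3,0],
    [12,-3.5,0],
    [16,-4.7,0],
    [20,-5.9,0],
    [24,-7,0],
    [28,-8.2,0],
    [32,-9.4,0],
    [36,-10.5,0],
    [40,-11.7,0],
  ],
  twist=[
    [0,0,-0.115],
    [0,0,-0.23],
    [0,0,-0.345],
    [0,0,-0.46],
    [0,0,-0.575],
    [0,0,-0.69],
    [0,0,-0.805],
    [0,0,-0.92],
    [0,0,-1.035],
    [0,0,-1.151],
  ],
)

```text
clock: 1.25
ee_pos: [0.4933, -0.2895, 0.2387]
orientation: [0.759, 0.651, -0.0, -0.0]
force: [0.2, -0.1, 0.3]
opening: 0.0504
grip_force: 0.0
```

Emit:
arm_command(
  offset=[
    [0,0,2],
    [0,0,4],
    [0,0,6],
    [0,0,8],
    [0,0,10],
    [0,0,10],
    [0,0,10],
  ],
  twist=[
    [0,0,0],
    [0,0,0],
    [0,0,0],
    [0,0,0],
    [0,0,0],
    [0,0,0],
    [0,0,0],
  ],
)

```text
clock: 1.95
ee_pos: [0.4921, -0.2907, 0.1392]
orientation: [0.761, 0.649, 0.0, 0.0]
force: [1.5, -0.1, 1.3]
opening: 0.0502
grip_force: 0.0
```

Run:
```python
from h import *
move(-253,0,22); print(telemetry.get_obs()["opening"])
c=imaging.camera("wrist"); cv2.imwrite("pics/w1.png",c["frame"])
```

```text
offset [ 0.05  0.02 11.72] twist [ 0.0001  0.0001 -0.0003] bed [-2.535e+02  2.000e-01] z 139.2 F [ 1.5 -0.1  1.3] t 1.95
0.05024370805978474
```

View pics/w1.png

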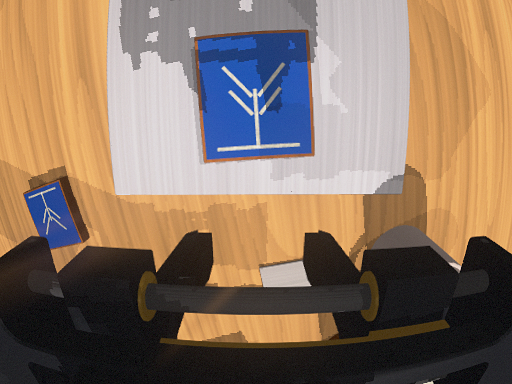

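The wrist view shows the block (columns 200–313) between the fingertips (about 200 and 318), so it is centred ahead of them with its tail at row 160 clear of the fingers. Descending.

Emit:
arm_command(
  offset=[
    [0,0,2.5],
    [0,0,5],
    [0,0,7.5],
    [0,0,10],
    [0,0,11.7],
    [0,0,11.7],
    [0,0,11.7],
  ],
  twist=[
    [0,0,0],
    [0,0,0],
    [0,0,0],
    [0,0,0],
    [0,0,0],
    [0,0,0],
    [0,0,0],
  ],
)

```text
clock: 2.7
ee_pos: [0.4926, -0.2911, 0.023]
orientation: [0.761, 0.649, 0.0, 0.001]
force: [0.6, -1.0, -0.2]
opening: 0.0503
grip_force: 0.0
```

Emit:
arm_command(
  offset=[
    [0.5,0,0],
    [1,0,0],
    [1.5,0,0],
    [2,0,0],
    [2.5,0,0],
    [3,0,0],
    [3.5,0,0],
    [4,0,0],
    [4.5,0,0],
    [4.5,0,0],
  ],
  twist=[
    [0,0,0],
    [0,0,0],
    [0,0,0],
    [0,0,0],
    [0,0,0],
    [0,0,0],
    [0,0,0],
    [0,0,0],
    [0,0,0],
    [0,0,0],
  ],
)

```text
clock: 3.7
ee_pos: [0.4991, -0.2453, 0.0216]
orientation: [0.761, 0.649, 0.0, -0.0]
force: [-0.4, 0.2, -0.1]
opening: 0.0502
grip_force: 0.0
```

Run:
```python
from h import *
move(96,0,22)
for n in("top","scene"):
    c=imaging.camera(n); a,b=masks(c)
    for x in rects(c,b,.036,150): print(n,x,np.round(w2b(x[0]),1),round(x[2]-TH,3))
    cv2.imwrite(f"pics/{n}1.png",c["frame"])
```

```text
offset [ 3.036e+01  5.000e-02 -2.000e-02] twist [-0.0004 -0.0005  0.0003] bed [-207.6    0.4] z 21.6 F [-0.4  0.2 -0.1] t 3.7
top (array([ 248.6, -281.9]), array([59.3, 70.1]), 1.664) [-283.  242.] 0.251
top (array([ 386.7, -572.1]), array([113.5, 130.7]), 0.226) [-547.9   60. ] -1.187
top (array([ 517. , -150.3]), array([40.7, 85.4]), 3.046) [-110.9   -2.4] 1.633
scene (array([ 513.2, -173.5]), array([85.4, 87.5]), 1.432) [-134.4   -2.3] 0.019
scene (array([ 393.1, -570.3]), array([112.5, 129.4]), 0.227) [-545.2   54. ] -1.186
scene (array([ 448.2, -896.4]), array([ 65.9, 151.7]), 3.137) [-858.5  -51.7] 1.724
```

View pics/scene1.png

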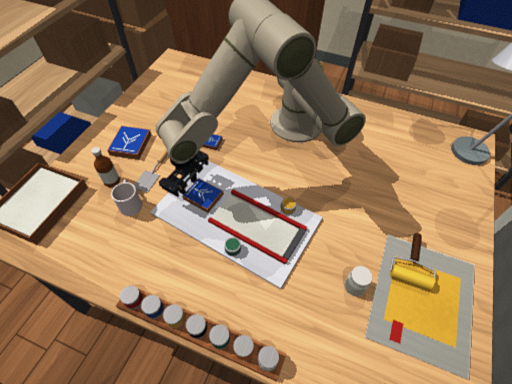

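The block is squaring up against the fingers (yaw ≈0.02, y ≈ -2 mm), so I'm pushing on into the lane.

Emit:
arm_command(
  offset=[
    [0.8,0,0],
    [1.6,0,0],
    [2.4,0,0],
    [3.2,0,0],
    [4,0,0],
    [4.8,0,0],
    [5.6,0,0],
    [6.4,0,0],
    [7.2,0,0],
    [8,0,0],
  ],
  twist=[
    [0,0,0],
    [0,0,0],
    [0,0,0],
    [0,0,0],
    [0,0,0],
    [0,0,0],
    [0,0,0],
    [0,0,0],
    [0,0,0],
    [0,0,0],
  ],
)

```text
clock: 4.8
ee_pos: [0.5117, -0.1665, 0.0217]
orientation: [0.761, 0.649, 0.0, -0.0]
force: [-0.3, -1.4, -0.2]
opening: 0.05
grip_force: 0.4
```

Run:
```python
from h import *
move(96,0,22)
c=imaging.camera("scene"); a,b=masks(c)
for x in rects(c,b,.036,150)[:3]: print(x,np.round(w2b(x[0]),1),round(x[2]-TH,3))
c=imaging.camera("wrist"); cv2.imwrite("pics/w2.png",c["frame"])
```

```text
offset [22.37  0.03 -0.03] twist [-0.     -0.0001 -0.0002] bed [-127.7    0.3] z 21.7 F [-0.3 -1.4 -0.2] t 4.8
(array([525.2, -94.3]), array([85.6, 87.4]), 1.407) [-54.3  -1.7] -0.006
(array([ 393.1, -570.3]), array([112.5, 129.4]), 0.227) [-545.2   54. ] -1.186
(array([ 448.2, -896.1]), array([ 65.6, 152.2]), 0.005) [-858.3  -51.6] -1.408
```

View pics/w2.png

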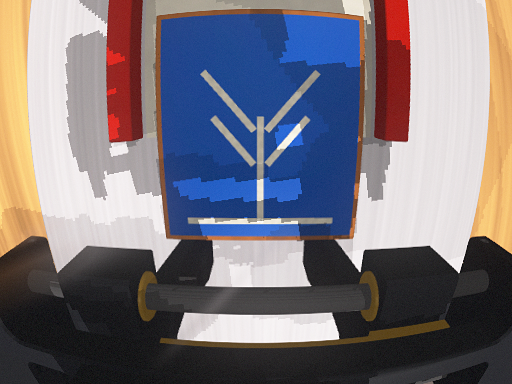

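The wrist view shows the block (columns 158–362) square and nearly centred between the rails (inner edges about 140 and 377), with both fingers on its tail.

Emit:
arm_command(
  offset=[
    [1,0,0],
    [2,0,0],
    [3,0,0],
    [4,0,0],
    [5,0,0],
    [6,0,0],
    [7,0,0],
    [8,0,0],
    [9,0,0],
    [10,0,0],
  ],
  twist=[
    [0,0,0],
    [0,0,0],
    [0,0,0],
    [0,0,0],
    [0,0,0],
    [0,0,0],
    [0,0,0],
    [0,0,0],
    [0,0,0],
    [0,0,0],
  ],
)

```text
clock: 5.9
ee_pos: [0.5275, -0.0676, 0.0217]
orientation: [0.761, 0.649, -0.0, 0.0]
force: [0.2, -1.4, 0.2]
opening: 0.0502
grip_force: 0.8
```

Emit:
arm_command(
  offset=[
    [1,0,0],
    [2,0,0],
    [3,0,0],
    [4,0,0],
    [5,0,0],
    [6,0,0],
    [7,0,0],
    [8,0,0],
    [9,0,0],
    [10,0,0],
  ],
  twist=[
    [0,0,0],
    [0,0,0],
    [0,0,0],
    [0,0,0],
    [0,0,0],
    [0,0,0],
    [0,0,0],
    [0,0,0],
    [0,0,0],
    [0,0,0],
  ],
)

```text
clock: 6.9
ee_pos: [0.5432, 0.0312, 0.0217]
orientation: [0.761, 0.649, -0.0, -0.0]
force: [-0.5, -1.7, 1.4]
opening: 0.0507
grip_force: 0.8
```

Run:
```python
from h import *
move(96,0,22)
c=imaging.camera("scene"); a,b=masks(c)
for x in rects(c,b,.036,150)[:3]: print(x,np.round(w2b(x[0]),1),round(x[2]-TH,3))
c=imaging.camera("wrist"); cv2.imwrite("pics/w3.png",c["frame"])
```

```text
offset [ 2.36  0.03 -0.03] twist [-0.0001  0.     -0.0002] bed [72.4  0.3] z 21.7 F [-0.5 -1.7  1.4] t 6.9
(array([ 265.8, -275. ]), array([59. , 70.8]), 1.654) [-273.5  226.1] 0.241
(array([ 393.1, -570.3]), array([112.5, 129.4]), 0.227) [-545.2   54. ] -1.186
(array([ 448.5, -896. ]), array([ 65.6, 149.6]), 3.138) [-858.1  -51.9] 1.725
```

View pics/w3.png

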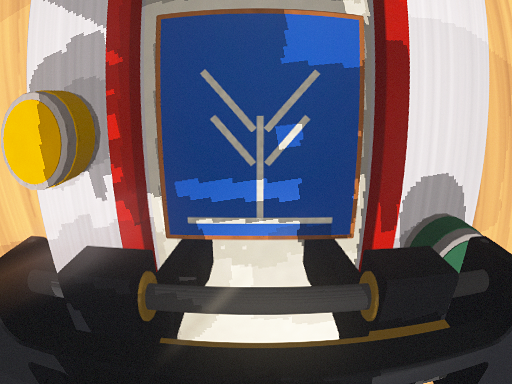

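The block is still square with a gap on both sides (block 158–362, rails about 140 and 377). The final approach is slow, watching the force.

Emit:
arm_command(
  offset=[
    [0.3,0,0],
    [0.6,0,0],
    [0.9,0,0],
    [1.2,0,0],
    [1.5,0,0],
    [1.7,0,0],
    [1.9,0,0],
    [1.9,0,0],
  ],
  twist=[
    [0,0,0],
    [0,0,0],
    [0,0,0],
    [0,0,0],
    [0,0,0],
    [0,0,0],
    [0,0,0],
    [0,0,0],
  ],
)

```text
clock: 7.8
ee_pos: [0.5461, 0.0494, 0.0218]
orientation: [0.761, 0.649, 0.0, -0.0]
force: [0.5, -0.8, -0.7]
opening: 0.0503
grip_force: 0.0
```

Emit:
arm_command(
  offset=[
    [0.1,0,0],
    [0.2,0,0],
    [0.2,0,0],
  ],
  twist=[
    [0,0,0],
    [0,0,0],
    [0,0,0],
  ],
)

```text
clock: 8.1
ee_pos: [0.5464, 0.0512, 0.0218]
orientation: [0.761, 0.649, 0.0, 0.0]
force: [-0.2, -0.0, -0.0]
opening: 0.05
grip_force: 0.0
```

Emit:
arm_command(
  offset=[
    [0.1,0,0],
    [0.2,0,0],
    [0.2,0,0],
  ],
  twist=[
    [0,0,0],
    [0,0,0],
    [0,0,0],
  ],
)

```text
clock: 8.4
ee_pos: [0.5468, 0.0516, 0.0218]
orientation: [0.76, 0.649, -0.001, 0.001]
force: [-0.2, -10.8, 0.7]
opening: 0.0502
grip_force: 5.2
```

Contact with the stop: 10.8 N. Backing off straight, then up.

Emit:
arm_command(
  offset=[
    [-0.3,0,0],
    [-1,0,0],
    [-2,0,0],
    [-3,0,0],
    [-4,0,0],
    [-4,0,-3],
    [-4,0,-6],
    [-4,0,-9],
    [-4,0,-12],
    [-4,0,-12],
  ],
  twist=[
    [0,0,0],
    [0,0,0],
    [0,0,0],
    [0,0,0],
    [0,0,0],
    [0,0,0],
    [0,0,0],
    [0,0,0],
    [0,0,0],
    [0,0,0],
  ],
)

```text
clock: 9.4
ee_pos: [0.542, 0.0127, 0.1454]
orientation: [0.761, 0.649, 0.002, 0.003]
force: [0.1, -0.0, -0.6]
opening: 0.05
grip_force: 0.0
```

Emit:
arm_command(
  offset=[
    [-4,0,-2],
    [-8,0,-4],
    [-12,0,-4],
    [-16,0,-4],
    [-16,0,-4],
    [-16,0,-4],
  ],
  twist=[
    [0,0,0],
    [0,0,0],
    [0,0,0],
    [0,0,0],
    [0,0,0],
    [0,0,0],
  ],
)

```text
clock: 10.0
ee_pos: [0.5147, -0.1449, 0.1808]
orientation: [0.761, 0.648, -0.0, -0.001]
force: [-1.0, 1.0, -0.4]
opening: 0.0504
grip_force: 0.0
```

Run:
```python
from h import *
for n in("top","scene"):
    c=imaging.camera(n); a,b=masks(c)
    for x in rects(c,b,.036,150): print(n,x,np.round(w2b(x[0]),1),round(x[2]-TH,3))
c=imaging.camera("wrist"); cv2.imwrite("pics/w4.png",c["frame"])
```

```text
top (array([ 248.6, -282.4]), array([59.4, 70. ]), 1.669) [-283.5  241.9] 0.256
top (array([ 386.7, -572.1]), array([113.5, 130.7]), 0.226) [-547.9   60. ] -1.187
top (array([567.4, 120.7]), array([69.3, 92. ]), 1.415) [164.6  -9.5] 0.002
scene (array([568.1, 119.5]), array([71.9, 93. ]), 1.435) [163.6 -10.4] 0.022
scene (array([ 393.1, -570.3]), array([112.5, 129.4]), 0.227) [-545.2   54. ] -1.186
scene (array([ 448.4, -896.1]), array([ 66. , 152.3]), 0.001) [-858.2  -51.8] -1.412
```

View pics/w4.png

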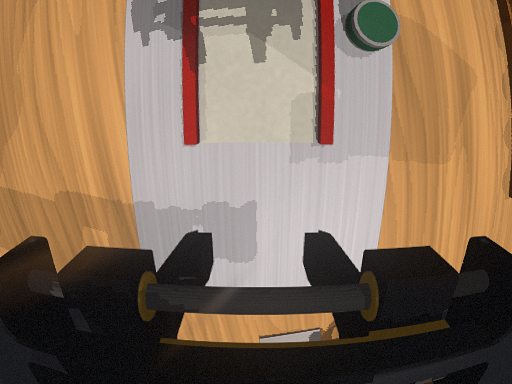

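The wrist camera is too far back to see the block (only the lane mouth at row 143), so I'll use enlarged crops of the fixed cameras.

Run:
```python
from h import *
t=imaging.camera("top")["frame"][125:225,175:295]; s=imaging.camera("scene")["frame"][180:280,205:325]
cv2.imwrite("pics/z.png",np.hstack([cv2.resize(k,(396,330),interpolation=cv2.INTER_CUBIC) for k in(t,s)]))
```

```text
(no output)
```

View pics/z.png

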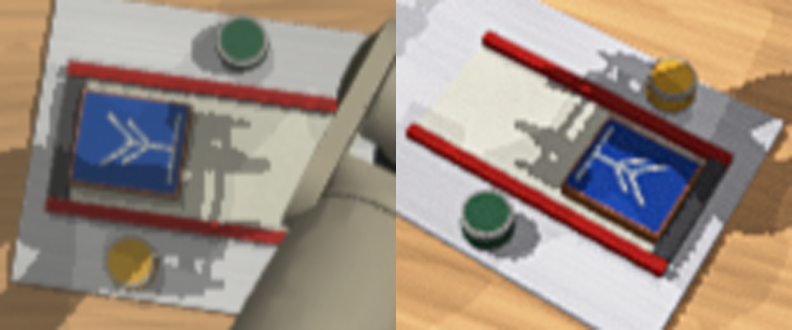

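The block sits against the dark stop and looks square. Because shadow clipped the mask, I'm re-measuring with a looser one.

Run:
```python
from h import *
for n in("top","scene"):
    c=imaging.camera(n); f=c["frame"].astype(int); b,g,rr=f[...,0],f[...,1],f[...,2]
    m=((b>rr+22)&(b>g+15)).astype(np.uint8)
    for x in rects(c,m,.036,200):
        w=w2b(x[0]); 
        if w[0]>100 and abs(w[1])<60: print(n,x,np.round(w,1),round(x[2]-TH,3))
    a,_=masks(c)
    for x in rects(c,a,.028,60): print(n," red",x, np.round(w2b(x[0]),1))
```

```text
top (array([558.4, 117.5]), array([ 88. , 103.3]), 1.415) [160.1  -1.2] 0.002
top  red (array([614.2,  44.9]), array([ 11.8, 268.1]), 1.414) [ 97.1 -67.7]
top  red (array([706.8, 533.1]), array([26.5, 51. ]), 3.129) [593.8 -82.4]
scene (array([559.4, 116.5]), array([ 88.3, 103.4]), 1.409) [159.2  -2.3] -0.004
scene  red (array([718.6, 534. ]), array([27.4, 56. ]), 0.009) [596.6 -93.9]
scene  red (array([618.5,  32.8]), array([ 18.5, 297. ]), 1.431) [ 85.9 -73.8]
```

The block's centre is at bed (160, -2) mm with a yaw of about 0, which puts its head at x ≈ 215 mm against the stop.

```bash
python3 -c "
from rig import hand_in; print(hand_in())"
```

```text
the job is handed in; nothing more can be done
None
```

The block is pushed down the lane and rests squarely against the head stop (measured about 2 mm off the centre line, yaw about 0), with the gripper backed well away; the job is handed in, but the hand-in gave no verdict.

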